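Hold the cemented tank lid under the gluing press

TASK

The lid of the round model tank has just been cemented, and it must be kept under pressure. On the little gluing press, loosen the clamp knob, slide the carriage along its rail until the plunger's foot is centred over the round tank, and tighten the knob again; then push the plunger's cap down 15 mm so that the foot bears on the lid, and finish while still holding it there. Never drive the cap to the bottom of its stroke, and leave the tank, the square kit hut and the pots and the glass jar where they stand.

Things in the scene. Friction and masses are not known exactly. Their poses are not given: they have to be found in the camera images.
- press: The gluing press, fixed to the table: plywood plate 220 (x) x 440 (y) x 12 mm thick; origin at the centre of its underside. A steel rail (20 mm wide, top 144 mm above the table) runs along the press's y at its x = -40 mm, between two posts 150 mm tall (30 x 16 mm in plan) at y = -208 and +208 mm. The models stand on the plate in a row under the plunger's line, at the press's x = +30 mm.
- carriage (a joint): Grey carriage along the rail, 0 to 0.225 m, growing towards the press's +y. A 52 x 60 mm block on the rail, top 162 mm above the table; the knob is on top, the plunger on an arm 70 mm to the press's +x side of the knob's axis: foot at press x = 30 mm, y = -0.110 m + value. Tight, friction holds it (about 13 N; do not force it); loose, it slides with 1 to 3 N and may be moved by the gripped knob.
- clamp (a joint): Angle of the clamp knob, rad: 0 = fully tight, 1.2 = fully loose (both are stops); grows counter-clockwise seen from above. The clamp grips below about 0.6 and is free above; loosened means above 0.7, tightened below 0.3. Turning takes up to 0.25 N m; the knob stays where it is left.
- clamp_grip (a point): Point on the knob's vertical axis at the height to grip, 190 mm above the table, 28 mm above the carriage's top. The knob is a black upright bar 42 mm long, 13 mm thick, 8 to 40 mm above the carriage top, on a disc 40 mm across. x axis: along the bar, turning with it; z up. Fully tight the bar is at -0.6 rad about z from the press's x axis, fully loose at +0.6 rad.
- plunger (a joint): How far the plunger's cap is pushed down, m: 0 = released, 0.025 = bottom of its stroke. Springs return it. Pushing needs about 3 N to start and 1.2 N more per 10 mm; after about 7 mm the foot meets the tank's lid and its own spring adds 1.4 N, then 0.9 N per further mm: about 12 to 14 N in all at 15 mm.
- cap_top (a point): Centre of the flat top of the plunger's cap, a grey disc 34 mm in diameter and 10 mm thick, 195 mm above the table when released; it goes down as it is pushed. z up.
- cap: The plunger's cap (the part to push on); origin at the centre of its underside, 10 mm below its top.
- foot: The plunger's rubber foot, a disc 20 mm in diameter on a thin rod, straight under the cap; origin at the centre of its underside, 74 mm above the table when released, 7 mm above the lid.
- tank: The round model tank, a grey plastic tube 42 mm in diameter and 50 mm tall standing loose on the press plate; origin at the centre of its underside, 12 mm above the table. It and the square hut stand in a row along the press's y, about 90 mm apart, either one first.
- lid: The lid of the tank, a grey disc 46 mm in diameter and 5 mm thick lying on the tank, its plug inside the tube; origin at the centre of the disc's underside; its top is 67 mm above the table.
- hut: The square kit hut, grey plastic, 46 x 46 mm at the roof, 52 mm tall, standing loose on the plate; origin at the centre of its underside. To be left alone.
- paint_pot: Paint pot with black cap, 32 mm in diameter, 42 mm tall, on the press plate; origin under its centre. To be left alone.
- wash_pot: Pot with white cap, 34 mm in diameter, 44 mm tall, on the press plate behind the rail (robot's side); origin under its centre. To be left alone.
- water_jar: Open glass jar, 76 mm in diameter, 100 mm tall, on the table to the robot's right; origin under its centre. To be left alone.

How it is judged (in metres and radians):
On the way, in this order (a step that is already met when the one before it is completed fails the run):
1. the clamp knob is loosened (turned beyond 0.7 rad) (value of joint clamp above 0.7 rad), for 0.1 s.
2. with the clamp loose, the foot stands centred over the tank, within 7 mm (horizontal distance between foot and tank below 0.007 m and value of joint clamp above 0.6 rad), for 0.1 s.
3. the clamp knob is tightened again (below 0.3 rad), the foot still over the tank and the plunger not yet pushed (horizontal distance between foot and tank below 0.007 m and value of joint clamp below 0.3 rad and value of joint plunger below 0.006 m), for 0.2 s.
At the end, for the whole second after the job is handed in: At the end and for one second the robot holds the cap 12 to 18 mm down with over 5 N; foot on the lid with over 3 N, within 7 mm of the tank's axis; clamp below 0.3 rad; lid flat (5 deg) and centred (4 mm) on the upright tank, which stands within 10 mm of its start (horizontal distance between foot and tank below 0.007 m and value of joint clamp below 0.3 rad and value of joint plunger between 0.012 and 0.018 m and contact force between any of the fingers, the arm and cap above 5 N and contact force between foot and lid above 3 N and horizontal distance between lid and tank below 0.004 m and angle between lid's own z axis and vertical below 0.08 rad and angle between tank's own z axis and vertical below 0.05 rad and distance of tank from where it was at the start of the episode below 0.01 m); the arm keeps its last pose, push and grip.
It fails at once if the cap is driven to the bottom of its stroke (beyond 22 mm) (value of joint plunger above 0.022 m).
It fails at once if the tank is shifted more than 10 mm or its lid more than 12 mm (distance of tank from where it was at the start of the episode above 0.01 m or distance of lid from where it was at the start of the episode above 0.012 m).
It fails at once if the hut, one of the two pots or the glass jar is moved more than 15 mm (distance of any of hut, paint_pot, wash_pot, water_jar from where it was at the start of the episode above 0.015 m).
It also fails if it takes over 53 s, if anything falls off the work surface, if the arm or the gripper's body presses on something with over 40 N, if the wrist force passes 120 N, or if a joint passes its speed limit or range.

ROBOT

A 6-joint arm with a two-finger parallel gripper is mounted at the origin on the work surface. World frame = base frame: x ahead of the robot, y to its left, z up, the work surface at z = 0. Lengths are in m, angles in degrees, forces in N, time in s.
With the tool pointing down it reaches from about 0.4 to 0.825 m from the base axis. Payload 7 kg.
Tool frame: the origin (TCP) lies on the centre line of the jaws, within the pads' length; the fingertips stand 22 mm ahead of it and the grasp point (between the pads) lies 3 mm ahead of it (ctrl.finger_overhang is the distance from the TCP to the fingertips, in m); z points along the fingers, y is the line along which they close (so a half turn about z gives the same grasp; the last joint's range is limited). The gripper opens to 88 mm and grips with 3 to 60 N. Pads are 19 mm wide; open, the fingers measure 130 mm over their backs; the gripper's body (78 mm by 193 mm) begins 47 mm behind the grasp point.
Start: joints at [-46.92, 20.546, 0.682, 0, -70.136, -16.507], TCP at [0.302, -0.604, 0.249] pointing down, gripper open.
Joint ranges: [-176.03, 176.03], [-82.01, 121.73], [-58.28, 71.71], [-173.87, 95.51], [-174.79, -0.11], [-173.66, 173.66]. Speed limits (degrees/s): [136.94, 136.94, 172.46, 180, 180, 180].

INTERFACE

Orientations are given as [roll, pitch, yaw] about the fixed x, y, z axes, in that order (R = Rz(yaw) Ry(pitch) Rx(roll)).
In Python, from plant import ctrl gives the robot as it stands. The module is installed in compiled form; this text tells all that it offers.
- The arm moves only by the shell command python3 -m creep 'ROWS'. ROWS is JSON, a list of rows, each an object with "grip": the closure, from 0 (fully open) to 1 (shut); "delta_pos": the shift along the tool's x, y, z scaled (see below), a list of three; "rotation": the turn, a rotation vector about the tool's x, y, z scaled (see below), a list of three. A call has 1 to 5 rows; each row is the pose to reach, as a shift and turn from the pose commanded when the call began, along the tool's axes at that moment; what a row does not reach only later rows make up. The controller multiplies each number of a shift by 10 cm and each number of a turn by pi/2 rad. A row lasts 1/10 s, in which the tool goes at most 50 mm and 8.59 degrees, less where a joint would pass 70% of its speed; a pose out of reach is approached as far as the arm can. A call with a number of a shift or a turn outside -1 to 1 is refused whole. A call with a gripper value outside its range is refused whole. The fingers move at their own pace and stop on an object; the grip force is fixed at half the most. Time passes only in rows, so rows that repeat a pose let the fingers close. It gives the time, the measured TCP pose, the force, the opening and the grip force at its end, in the units of the state.
- ctrl.get_obs(): the state, without advancing time (a new reading comes with each control period).
- ctrl.snapshot(name): name is "scene" or "top"; returns a dict with "color" (400x640x3 uint8, red, green, blue), "intrinsics" (3x3 intrinsics, pixels), "R" (3x3) and "t" (3): a world point X has camera coordinates R X + t. Camera axes: x right, y down, z forward; pixel columns grow to the right and rows downward; lengths in m; the calibration is good to about 2 mm. A picture is of the moment at which its call begins. There is no depth.
- ctrl.close_job(): hands the job in; it is judged then, once.
The state is a dict: "clock": time; "joint_pos": joint angles; "qvel": joint speeds; "tau": joint torques, N m; "tool_pos": TCP position; "orientation": TCP orientation; "force": force on the tool from outside, world axes, zero at the start; "moment": the same for the moment, N m; "opening": finger opening in m; "gripper_force": force on a finger pad.
Only numpy, scipy, OpenCV 4.12 (cv2) and the standard library are available. Lean on these libraries where they do the work, as an engineer would, in place of code of your own. Each camera call takes 0.05 s, during which the arm holds its last target. There are 200 camera calls.

## Working session

There is one attempt and no reset: what is moved stays moved. The work goes in short steps, Python scripts to look and compute and a shell command to move; the robot and the scene stay as the last step left them, time stands still between calls to the robot, and variables do not carry over. Pictures are saved under pics/ and viewed, at most 10 in all, crops included, and the job is handed in when it is done.

```bash
mkdir -p pics; python3 - <<'E'
from plant import ctrl
import cv2,numpy as np
o=ctrl.get_obs(); print({k:np.round(v,3).tolist() for k,v in o.items()}, ctrl.finger_overhang)
for n in("scene","top"):
    s=ctrl.snapshot(n); cv2.imwrite(f"pics/{n}0.png",s["color"][:,:,::-1]); print(n,s["intrinsics"],s["R"],s["t"])
E
```

```text
{'clock': 0.0, 'joint_pos': [-46.921, 20.592, 0.634, -0.019, -70.134, -16.508], 'qvel': [-0.03, -0.072, -0.02, 0.117, 0.033, -0.024], 'tau': [0.001, -58.272, 29.306, 6.997, 0.007, -0.0], 'tool_pos': [0.302, -0.603, 0.248], 'orientation': [179.907, -0.009, -153.436], 'force': [0.368, -0.206, 0.257], 'moment': [-0.034, -0.012, -0.024], 'gripper_force': 0.0, 'opening': 0.088} 0.022
scene [[431.41517481   0.         315.75628864]
 [  0.         431.41517481 205.96565041]
 [  0.           0.           1.        ]] [[ 0.15490975  0.98763773  0.02397268]
 [ 0.61782651 -0.07791323 -0.78244484]
 [-0.77090426  0.13601929 -0.62225829]] [ 0.04111435 -0.24804118  1.54340083]
top [[481.07446069   0.         323.49962101]
 [  0.         481.07446069 192.57572206]
 [  0.           0.           1.        ]] [[ 1.74531218e-04 -9.99845900e-01 -1.75540615e-02]
 [-9.92135265e-01  2.02411406e-03 -1.25153983e-01]
 [ 1.25170229e-01  1.74378467e-02 -9.91982024e-01]] [-0.1212178   0.58147731  1.39471755]
```

View pics/scene0.png

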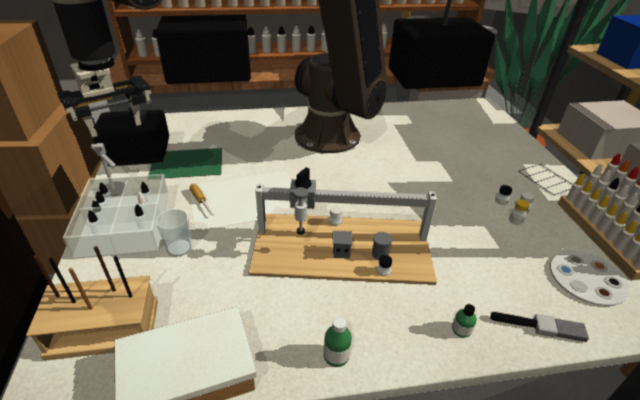

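View pics/top0.png

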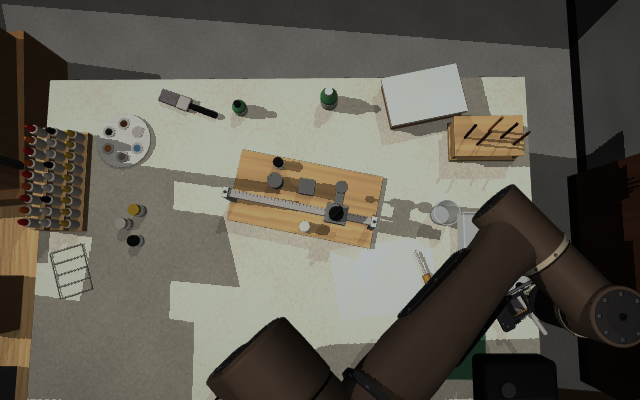

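The scene view shows the knob at about (303,178), the cap at (301,205), the hut at (342,243) and the tank at (381,245). In the top view the knob is at (337,213), the cap at (341,187), the hut at (307,186) and the tank at (275,180). I'll enlarge both.

```bash
python3 - <<'E'
import cv2,numpy as np
t=cv2.imread("pics/top0.png")[140:255,215:395]; s=cv2.imread("pics/scene0.png")[160:285,240:445]
cv2.imwrite("pics/tc.png",cv2.resize(t,None,fx=4,fy=4,interpolation=cv2.INTER_CUBIC))
cv2.imwrite("pics/sc.png",cv2.resize(s,None,fx=3.9,fy=3.9,interpolation=cv2.INTER_CUBIC))
E
```

```text
(no output)
```

View pics/tc.png

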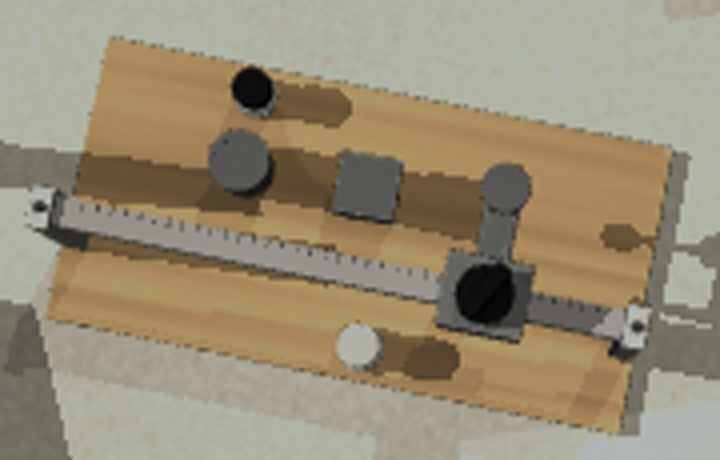

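View pics/sc.png

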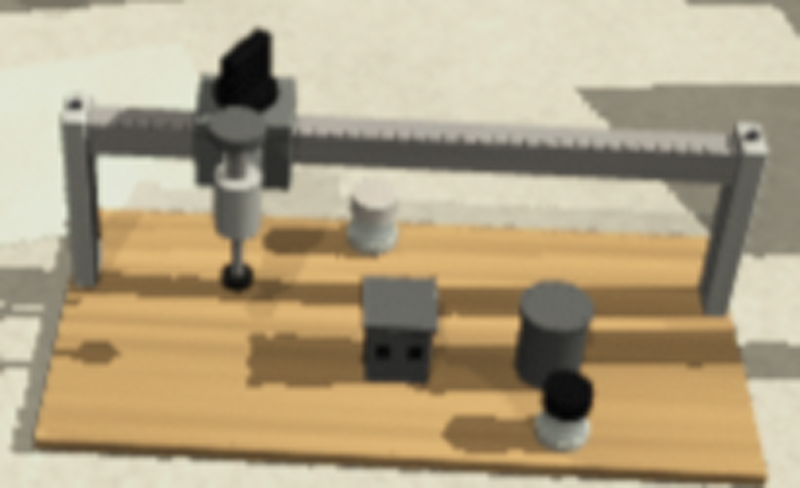

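The crops show these positions:

| Crop | Cap | Lid | Post tops | Knob |
|---|---|---|---|---|
| Top | (506,187) | (240,160) | (40,208), (636,327) | disc (485,293) |
| Scene | (238,126) | (556,306) | (77,108), (748,138) | bar top about (245,48) |

I'll triangulate these.

```bash
cat > h.py <<'E'
import numpy as np
from plant import ctrl
C={n:ctrl.snapshot(n) for n in("scene","top")}
def ray(n,p):
    c=C[n];d=c["R"].T@np.linalg.inv(c["intrinsics"])@[p[0],p[1],1.];return -c["R"].T@c["t"],d
def plane(n,p,z):
    o,d=ray(n,p);return o+d*(z-o[2])/d[2]
def tri(a,b):
    A=[];B=[]
    for n,p in(("top",a),("scene",b)):
        o,d=ray(n,p);d/=np.linalg.norm(d);M=np.eye(3)-np.outer(d,d);A.append(M);B.append(M@o)
    return np.linalg.lstsq(np.vstack(A),np.hstack(B),rcond=None)[0]
def proj(n,X):
    c=C[n];q=c["intrinsics"]@(c["R"]@X+c["t"]);return q[:2]/q[2]
E
python3 - <<'E'
from h import *
import numpy as np
T=lambda x,y:((x+.5)/4-.5+215,(y+.5)/4-.5+140)
S=lambda x,y:((x+.5)/3.9-.5+240,(y+.5)/3.9-.5+160)
np.set_printoptions(precision=4,suppress=True)
for n,a,b,z in(("cap",(506,187),(238,126),.195),("lid",(240,160),(556,306),.067),("postL",(40,208),(748,138),.15),("postR",(636,327),(77,108),.15)):
    print(n,tri(T(*a),S(*b)),plane("top",T(*a),z),plane("scene",S(*b),z))
pts=[plane("top",T(*p),.012) for p in((110,37),(672,148),(624,434),(47,318))];print(np.array(pts),np.mean(pts,0))
pl,pr=plane("top",T(40,208),.15),plane("top",T(636,327),.15)
yv=(pl-pr)/np.linalg.norm(pl-pr);print("len",np.linalg.norm(pl-pr),"yaw",np.degrees(np.arctan2(-yv[0],yv[1])))
xv=np.array([yv[1],-yv[0],0]);mid=(pl+pr)/2;O=mid+.04*xv
for n,a,z in(("cap",(506,187),.195),("lid",(240,160),.067),("knob",(485,293),.19)):
    P=plane("top",T(*a),z);print(n,(P-O)@xv,(P-O)@yv)
print("O",O,xv,yv)
E
```

```text
cap [ 0.5776 -0.1709  0.1957] [ 0.5776 -0.1711  0.195 ] [ 0.5767 -0.1706  0.195 ]
lid [0.6155 0.0204 0.0691] [0.6158 0.0205 0.067 ] [0.6134 0.0214 0.067 ]
postL [0.5695 0.1461 0.1517] [0.5701 0.1475 0.15  ] [0.5674 0.146  0.15  ]
postR [ 0.488  -0.2593  0.1514] [ 0.488  -0.2595  0.15  ] [ 0.486  -0.2591  0.15  ]
[[ 0.7199  0.1282  0.012 ]
 [ 0.6326 -0.3004  0.012 ]
 [ 0.4175 -0.2615  0.012 ]
 [ 0.5043  0.1712  0.012 ]] [ 0.5686 -0.0656  0.012 ]
len 0.41524338678804407 yaw -11.39636749336071
cap 0.030367477996233905 -0.10326036373055542
lid 0.029919074461560738 0.09214976688101023
knob -0.04076741553316953 -0.10328212069316137
O [ 0.5683 -0.0639  0.15  ] [ 0.9803 -0.1976  0.    ] [0.1976 0.9803 0.    ]
```

```bash
cat > go.py <<'E'
import sys,numpy as np
from plant import ctrl
from scipy.spatial.transform import Rotation as Ro
def go(x,y,z,yaw):
    o=ctrl.get_obs();R=Ro.from_euler('xyz',o["orientation"],degrees=True)
    d=R.inv().apply(np.array([x,y,z])-o["tool_pos"])/.1
    T=Ro.from_euler('xyz',[180,0,yaw],degrees=True)
    print(round(o["clock"],2),np.round(o["tool_pos"],4),np.round(o["orientation"],1),"shift",np.round(d,3),"turn",np.round((R.inv()*T).as_rotvec()/(np.pi/2),3),"F",np.round(o["force"],1),"open",round(o["opening"],4))
go(*map(float,sys.argv[1:]))
E
python3 go.py .509 -.157 .26 134.2
```

```text
0.2 [ 0.3018 -0.6035  0.248 ] [ 179.9   -0.  -153.4] shift [-3.85   3.066 -0.118] turn [ 0.001 -0.     0.804] F [-0.2  0.  -0.7] open 0.0875
```

```bash
python3 -m creep '[{"grip":0,"delta_pos":[-0.32,0.26,-0.04],"rotation":[0,0,0]},{"grip":0,"delta_pos":[-0.65,0.52,-0.08],"rotation":[0,0,0]},{"grip":0,"delta_pos":[-0.96,0.766,-0.12],"rotation":[0,0,0]}]'
python3 -m creep '[{"grip":0,"delta_pos":[-0.32,0.26,0],"rotation":[0,0,0]},{"grip":0,"delta_pos":[-0.65,0.52,0],"rotation":[0,0,0]},{"grip":0,"delta_pos":[-0.96,0.766,0],"rotation":[0,0,0]}]'
python3 -m creep '[{"grip":0,"delta_pos":[-0.32,0.26,0],"rotation":[0,0,0]},{"grip":0,"delta_pos":[-0.65,0.52,0],"rotation":[0,0,0]},{"grip":0,"delta_pos":[-0.96,0.766,0],"rotation":[0,0,0]}]'
python3 -m creep '[{"grip":0,"delta_pos":[-0.32,0.26,0],"rotation":[0,0,0]},{"grip":0,"delta_pos":[-0.65,0.52,0],"rotation":[0,0,0]},{"grip":0,"delta_pos":[-0.96,0.766,0],"rotation":[0,0,0]}]'
python3 -m creep '[{"grip":0.3,"delta_pos":[0,0,0],"rotation":[0,0,0.09]},{"grip":0.3,"delta_pos":[0,0,0],"rotation":[0,0,0.18]},{"grip":0.3,"delta_pos":[0,0,0],"rotation":[0,0,0.27]},{"grip":0.3,"delta_pos":[0,0,0],"rotation":[0,0,0.36]},{"grip":0.3,"delta_pos":[0,0,0],"rotation":[0,0,0.45]}]'
python3 go.py .509 -.157 .26 134.2
```

```text
clock: 0.5
tool_pos: [0.3536, -0.491, 0.2602]
orientation: [180.0, -0.0, -153.5]
force: [1.3, 1.0, 0.5]
opening: 0.0877
gripper_force: 0.0
clock: 0.8
tool_pos: [0.4055, -0.3791, 0.2606]
orientation: [-180.0, 0.0, -153.4]
force: [-0.1, 0.4, 0.8]
opening: 0.0877
gripper_force: 0.0
clock: 1.1
tool_pos: [0.4571, -0.2676, 0.2607]
orientation: [-180.0, 0.0, -153.4]
force: [1.1, -0.2, 0.1]
opening: 0.0874
gripper_force: 0.0
clock: 1.4
tool_pos: [0.5087, -0.1561, 0.2607]
orientation: [-180.0, 0.0, -153.4]
force: [0.6, -0.4, 0.8]
opening: 0.0878
gripper_force: 0.0
clock: 1.9
tool_pos: [0.5082, -0.1577, 0.2604]
orientation: [180.0, -0.0, 165.8]
force: [0.6, -0.5, -0.3]
opening: 0.0615
gripper_force: 0.0
1.9 [ 0.5082 -0.1577  0.2604] [180.   -0.  165.8] shift [-0.006  0.009  0.004] turn [-0.    -0.     0.351] F [ 0.6 -0.5 -0.3] open 0.0615
```

```bash
python3 -m creep '[{"grip":0.3,"delta_pos":[0,0,0],"rotation":[0,0,0.09]},{"grip":0.3,"delta_pos":[0,0,0],"rotation":[0,0,0.18]},{"grip":0.3,"delta_pos":[0,0,0],"rotation":[0,0,0.27]},{"grip":0.3,"delta_pos":[-0.006,0.009,0],"rotation":[0,0,0.351]},{"grip":0.3,"delta_pos":[-0.006,0.009,0],"rotation":[0,0,0.351]}]' | head -3
python3 -m creep '[{"grip":0.3,"delta_pos":[0,0,0.2],"rotation":[0,0,0]},{"grip":0.3,"delta_pos":[0,0,0.4],"rotation":[0,0,0]},{"grip":0.3,"delta_pos":[0,0,0.55],"rotation":[0,0,0]},{"grip":0.3,"delta_pos":[0,0,0.62],"rotation":[0,0,0]},{"grip":0.3,"delta_pos":[0,0,0.62],"rotation":[0,0,0]}]'
python3 go.py .509 -.157 .198 134.2
python3 - <<'E'
from plant import ctrl
import cv2
a=ctrl.snapshot("scene")["color"][130:255,200:405,::-1];cv2.imwrite("pics/g1.png",cv2.resize(a,None,fx=3.9,fy=3.9,interpolation=cv2.INTER_CUBIC))
E
```

```text
clock: 2.4
tool_pos: [0.509, -0.1571, 0.2604]
orientation: [-180.0, -0.0, 134.4]
clock: 2.9
tool_pos: [0.5086, -0.1572, 0.1978]
orientation: [-179.9, -0.1, 134.6]
force: [-0.3, -0.0, 1.0]
opening: 0.0613
gripper_force: 0.0
2.9 [ 0.5086 -0.1572  0.1978] [-1.799e+02 -1.000e-01  1.346e+02] shift [-0.002  0.004 -0.002] turn [-0.001 -0.001  0.004] F [-0.3 -0.   1. ] open 0.0613
```

View pics/g1.png

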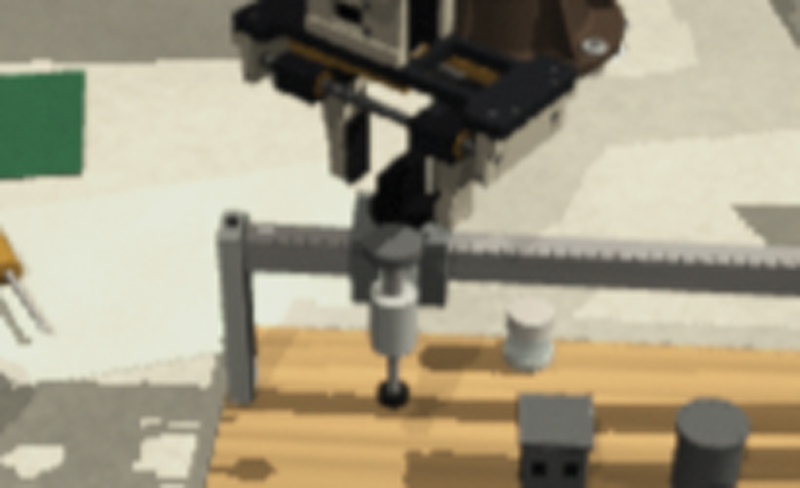

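The bar, at about (400,185) in the crop, stands between the two fingers at (350,150) and (450,190), so I can close the gripper.

```bash
for i in 1; do :; done; python3 -m creep '[{"grip":1,"delta_pos":[0,0,0],"rotation":[0,0,0]},{"grip":1,"delta_pos":[0,0,0],"rotation":[0,0,0]},{"grip":1,"delta_pos":[0,0,0],"rotation":[0,0,0]},{"grip":1,"delta_pos":[0,0,0],"rotation":[0,0,0]},{"grip":1,"delta_pos":[0,0,0],"rotation":[0,0,0]}]' >/dev/null
python3 -m creep '[{"grip":1,"delta_pos":[0,0,0],"rotation":[0,0,0]},{"grip":1,"delta_pos":[0,0,0],"rotation":[0,0,0]},{"grip":1,"delta_pos":[0,0,0],"rotation":[0,0,0]}]'
python3 -m creep '[{"grip":1,"delta_pos":[0,0,0],"rotation":[0,0,-0.08]},{"grip":1,"delta_pos":[0,0,0],"rotation":[0,0,-0.16]},{"grip":1,"delta_pos":[0,0,0],"rotation":[0,0,-0.22]}]'
python3 -c "from plant import ctrl;print(ctrl.get_obs()['moment'])"
```

```text
clock: 3.75
tool_pos: [0.5091, -0.1571, 0.1986]
orientation: [-180.0, 0.0, 134.5]
force: [0.1, -0.2, 0.7]
opening: 0.013
gripper_force: 29.2
clock: 4.05
tool_pos: [0.5094, -0.1568, 0.1986]
orientation: [180.0, 0.0, 154.6]
force: [0.1, 2.7, 0.2]
opening: 0.0129
gripper_force: 29.9
[ 0.76466184 -0.30481184 -0.15631369]
```

```bash
python3 -m creep '[{"grip":1,"delta_pos":[0,0,0],"rotation":[0,0,-0.09]},{"grip":1,"delta_pos":[0,0,0],"rotation":[0,0,-0.18]},{"grip":1,"delta_pos":[0,0,0],"rotation":[0,0,-0.27]},{"grip":1,"delta_pos":[0,0,0],"rotation":[0,0,-0.36]},{"grip":1,"delta_pos":[0,0,0],"rotation":[0,0,-0.42]}]'
python3 -m creep '[{"grip":1,"delta_pos":[0,0,0],"rotation":[0,0,0]},{"grip":1,"delta_pos":[0,0,0],"rotation":[0,0,0]}]'
python3 - <<'E'
from h import *
import cv2
print(ctrl.get_obs()['moment'])
for n in C: cv2.imwrite(f"pics/{n}2.png",C[n]["color"][:,:,::-1])
E
python3 go.py .5473 .0343 .1986 194
```

```text
clock: 4.55
tool_pos: [0.5092, -0.1571, 0.1986]
orientation: [180.0, 0.0, -167.6]
force: [0.1, -0.4, -1.5]
opening: 0.0127
gripper_force: 29.9
clock: 4.75
tool_pos: [0.5092, -0.1572, 0.1986]
orientation: [-180.0, 0.0, -168.1]
force: [0.9, 0.2, 0.9]
opening: 0.0134
gripper_force: 29.9
[-0.0525696  -0.356038    0.07586565]
4.85 [ 0.5092 -0.1572  0.1986] [-180.    0. -168.] shift [-0.769  1.794 -0.   ] turn [-0.     0.    -0.023] F [ 0.6 -0.2 -0.3] open 0.0127
```

```bash
python3 -m creep '[{"grip":1,"delta_pos":[-0.04,0.09,0],"rotation":[0,0,0]},{"grip":1,"delta_pos":[-0.12,0.28,0],"rotation":[0,0,0]},{"grip":1,"delta_pos":[-0.205,0.48,0],"rotation":[0,0,0]},{"grip":1,"delta_pos":[-0.29,0.68,0],"rotation":[0,0,0]},{"grip":1,"delta_pos":[-0.37,0.865,0],"rotation":[0,0,0]}]'
python3 go.py .5473 .0343 .1986 192
```

```text
clock: 5.35
tool_pos: [0.5281, -0.0639, 0.1986]
orientation: [-180.0, 0.1, -168.0]
force: [6.2, -3.1, -4.3]
opening: 0.0128
gripper_force: 29.9
5.35 [ 0.5281 -0.0639  0.1986] [-1.80e+02  1.00e-01 -1.68e+02] shift [-0.392  0.921 -0.   ] turn [-0.     0.001  0.   ] F [ 6.2 -3.1 -4.3] open 0.0128
```

```bash
python3 -m creep '[{"grip":1,"delta_pos":[-0.09,0.2,0],"rotation":[0,0,0]},{"grip":1,"delta_pos":[-0.18,0.4,0],"rotation":[0,0,0]},{"grip":1,"delta_pos":[-0.26,0.6,0],"rotation":[0,0,0]},{"grip":1,"delta_pos":[-0.34,0.79,0],"rotation":[0,0,0]},{"grip":1,"delta_pos":[-0.392,0.92,0],"rotation":[0,0,0]}]' >/dev/null
python3 -m creep '[{"grip":1,"delta_pos":[0,0,0],"rotation":[0,0,0]},{"grip":1,"delta_pos":[0,0,0],"rotation":[0,0,0]}]'
python3 go.py .5473 .0343 .1986 192
python3 - <<'E'
from h import *
import cv2
t=C["top"]["color"][140:255,215:395,::-1]; s=C["scene"]["color"][170:295,290:495,::-1]
cv2.imwrite("pics/t3.png",np.vstack([cv2.resize(t,None,fx=2.5,fy=2.5,interpolation=cv2.INTER_CUBIC),cv2.resize(s,(450,274),interpolation=cv2.INTER_CUBIC)]))
cv2.imwrite("pics/s3.png",cv2.resize(s,None,fx=3.9,fy=3.9,interpolation=cv2.INTER_CUBIC))
E
```

```text
clock: 6.05
tool_pos: [0.5482, 0.0347, 0.1986]
orientation: [-180.0, 0.2, -167.9]
force: [8.1, -1.8, -6.0]
opening: 0.0125
gripper_force: 29.9
6.05 [0.5482 0.0347 0.1986] [-180.     0.2 -167.9] shift [ 0.009 -0.002 -0.   ] turn [-0.     0.002  0.001] F [ 8.1 -1.8 -6. ] open 0.0125
```

View pics/s3.png

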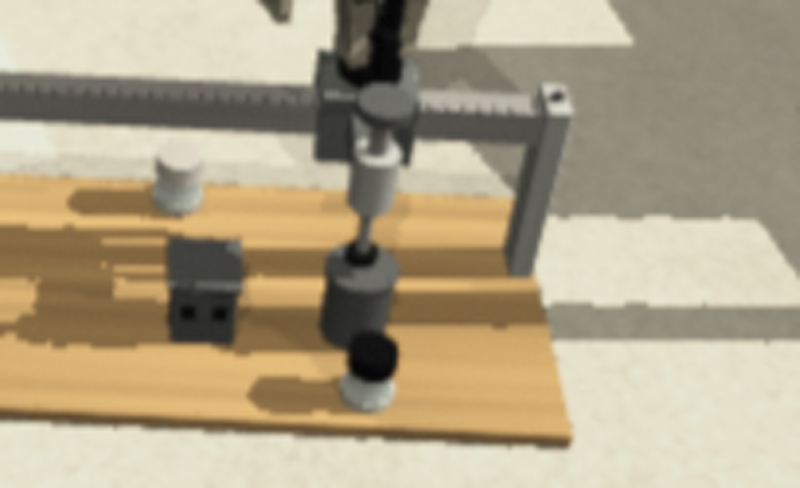

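The foot at (362,254) appears right above the lid at (361,268), and the cap is at (385,101). I'll measure the offset.

```bash
python3 - <<'E'
from h import *
S=lambda x,y:((x+.5)/3.9-.5+290,(y+.5)/3.9-.5+170)
cap=plane("scene",S(385,101),.195);lid=plane("scene",S(361,268),.067);ft=plane("scene",S(361.5,258),.076)
yv=np.array([.198,.980,0]);xv=np.array([.98,-.198,0])
for n,a in(("cap-lid",cap-lid),("foot-lid",ft-lid)):print(n,a@xv,a@yv)
# from top view, model: knob displacement
tp=ctrl.get_obs()["tool_pos"];print("tcp-based foot - lid(top)",(tp+.07*xv-[.6158,.0205,0])@yv)
E
```

```text
cap-lid -0.000297841662613633 -0.0017328736120306816
foot-lid 0.0008389222204853757 -0.0008364258169046695
tcp-based foot - lid(top) -6.639634137593881e-05
```

View pics/t3.png

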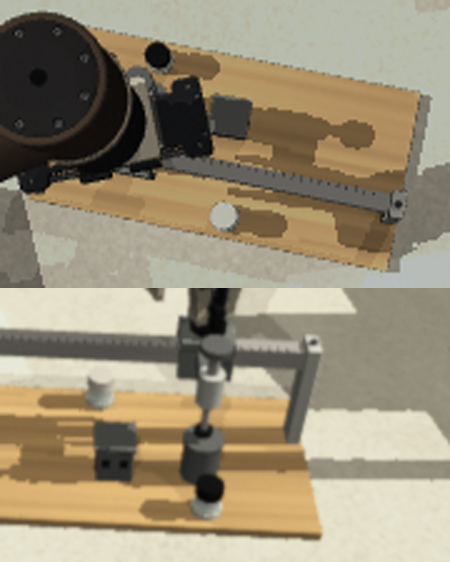

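Both views put the foot within about 2 mm of the tank's axis. In the top view the arm hides the lid almost entirely. I'll tighten the knob now.

```bash
python3 -m creep '[{"grip":1,"delta_pos":[-0.01,0,0],"rotation":[0,0,0.08]},{"grip":1,"delta_pos":[-0.01,0,0],"rotation":[0,0,0.16]},{"grip":1,"delta_pos":[-0.01,0,0],"rotation":[0,0,0.24]},{"grip":1,"delta_pos":[-0.01,0,0],"rotation":[0,0,0.32]},{"grip":1,"delta_pos":[-0.01,0,0],"rotation":[0,0,0.4]}]'
python3 -m creep '[{"grip":1,"delta_pos":[0,0,0],"rotation":[0,0,0.08]},{"grip":1,"delta_pos":[0,0,0],"rotation":[0,0,0.16]},{"grip":1,"delta_pos":[0,0,0],"rotation":[0,0,0.22]},{"grip":1,"delta_pos":[0,0,0],"rotation":[0,0,0.22]},{"grip":1,"delta_pos":[0,0,0],"rotation":[0,0,0.22]}]'
python3 -m creep '[{"grip":1,"delta_pos":[0,0,0],"rotation":[0,0,0]},{"grip":1,"delta_pos":[0,0,0],"rotation":[0,0,0]}]'; python3 -c "from plant import ctrl;print(ctrl.get_obs()['moment'])"
```

```text
clock: 6.75
tool_pos: [0.5482, 0.0337, 0.1986]
orientation: [180.0, 0.1, 155.7]
force: [6.1, -3.8, -3.7]
opening: 0.013
gripper_force: 29.9
clock: 7.25
tool_pos: [0.5479, 0.0333, 0.1986]
orientation: [180.0, 0.1, 136.2]
force: [5.2, -5.3, -3.0]
opening: 0.0129
gripper_force: 29.9
clock: 7.45
tool_pos: [0.5479, 0.0333, 0.1986]
orientation: [180.0, 0.1, 136.2]
force: [4.6, -4.2, -2.8]
opening: 0.0126
gripper_force: 29.9
[-1.75276258 -1.8638866  -0.09498557]
```

```bash
python3 -m creep '[{"grip":0.3,"delta_pos":[0,0,0],"rotation":[0,0,0]},{"grip":0.3,"delta_pos":[0,0,0],"rotation":[0,0,0]},{"grip":0.3,"delta_pos":[0,0,0],"rotation":[0,0,0]},{"grip":0.3,"delta_pos":[0,0,0],"rotation":[0,0,0]},{"grip":0.3,"delta_pos":[0,0,0],"rotation":[0,0,0]}]'
python3 -m creep '[{"grip":0.3,"delta_pos":[0,0,-0.2],"rotation":[0,0,0]},{"grip":0.3,"delta_pos":[0,0,-0.4],"rotation":[0,0,0]},{"grip":0.3,"delta_pos":[0,0,-0.6],"rotation":[0,0,0]},{"grip":0.3,"delta_pos":[0,0,-0.6],"rotation":[0,0,0]}]'
python3 go.py .6165 .0194 .259 136.2
python3 - <<'E'
from h import *
import cv2
s=C["scene"]["color"][170:295,290:495,::-1]
cv2.imwrite("pics/s4.png",cv2.resize(s,None,fx=3.9,fy=3.9,interpolation=cv2.INTER_CUBIC))
E
```

```text
clock: 7.95
tool_pos: [0.5472, 0.0337, 0.1986]
orientation: [180.0, -0.0, 136.3]
force: [0.9, 0.4, -0.1]
opening: 0.0474
gripper_force: 0.0
clock: 8.35
tool_pos: [0.5486, 0.0339, 0.2615]
orientation: [179.8, 0.1, 136.3]
force: [0.7, -0.7, 1.0]
opening: 0.0613
gripper_force: 0.0
8.35 [0.5486 0.0339 0.2615] [1.798e+02 1.000e-01 1.363e+02] shift [-0.591  0.364  0.028] turn [0.003 0.002 0.001] F [ 0.7 -0.7  1. ] open 0.0613
```

View pics/s4.png

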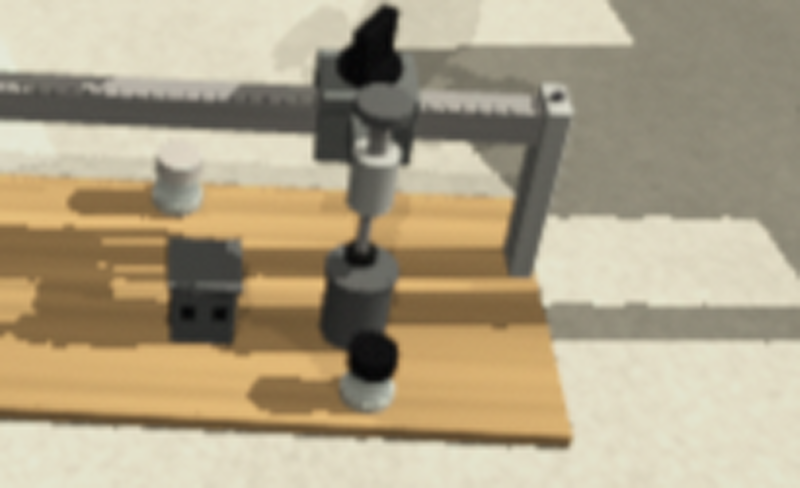

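The carriage hasn't moved: the cap is still at (385,102) and the foot at (362,255) over the lid. The bar is back in its tight direction. I'll move over the cap with the gripper closed.

```bash
python3 -m creep '[{"grip":1,"delta_pos":[-0.2,0.12,0],"rotation":[0,0,0]},{"grip":1,"delta_pos":[-0.4,0.24,0],"rotation":[0,0,0]},{"grip":1,"delta_pos":[-0.59,0.364,0],"rotation":[0,0,0]},{"grip":1,"delta_pos":[-0.59,0.364,0],"rotation":[0,0,0]},{"grip":1,"delta_pos":[-0.59,0.364,0],"rotation":[0,0,0]}]' >/dev/null
python3 -m creep '[{"grip":1,"delta_pos":[0,0,0.15],"rotation":[0,0,0]},{"grip":1,"delta_pos":[0,0,0.3],"rotation":[0,0,0]},{"grip":1,"delta_pos":[0,0,0.38],"rotation":[0,0,0]},{"grip":1,"delta_pos":[0,0,0.38],"rotation":[0,0,0]},{"grip":1,"delta_pos":[0,0,0.38],"rotation":[0,0,0]}]'
python3 go.py .6165 .0194 .217 136.2
```

```text
clock: 9.45
tool_pos: [0.615, 0.0192, 0.221]
orientation: [180.0, 0.0, 136.3]
force: [0.2, -0.0, 0.6]
opening: 0.0005
gripper_force: 0.0
9.45 [0.615  0.0192 0.221 ] [180.    0.  136.3] shift [-0.01   0.012  0.04 ] turn [0.    0.    0.001] F [ 0.2 -0.   0.6] open 0.0005
```

```bash
python3 -m creep '[{"grip":1,"delta_pos":[-0.01,0.01,0.02],"rotation":[0,0,0]},{"grip":1,"delta_pos":[-0.01,0.01,0.03],"rotation":[0,0,0]}]'
python3 -m creep '[{"grip":1,"delta_pos":[0,0,0.01],"rotation":[0,0,0]},{"grip":1,"delta_pos":[0,0,0.02],"rotation":[0,0,0]},{"grip":1,"delta_pos":[0,0,0.02],"rotation":[0,0,0]}]'
python3 -m creep '[{"grip":1,"delta_pos":[0,0,0.01],"rotation":[0,0,0]},{"grip":1,"delta_pos":[0,0,0.02],"rotation":[0,0,0]},{"grip":1,"delta_pos":[0,0,0.02],"rotation":[0,0,0]}]'
python3 -m creep '[{"grip":1,"delta_pos":[0,0,0.01],"rotation":[0,0,0]},{"grip":1,"delta_pos":[0,0,0.02],"rotation":[0,0,0]},{"grip":1,"delta_pos":[0,0,0.02],"rotation":[0,0,0]}]'
```

```text
clock: 9.65
tool_pos: [0.6168, 0.0192, 0.2181]
orientation: [179.9, 0.0, 136.3]
force: [0.7, 1.6, -0.5]
opening: 0.0004
gripper_force: 0.0
clock: 9.95
tool_pos: [0.6167, 0.0192, 0.2159]
orientation: [180.0, 0.0, 136.3]
force: [-0.1, 0.2, 2.5]
opening: 0.0
gripper_force: 1.2
clock: 10.25
tool_pos: [0.6167, 0.0192, 0.2136]
orientation: [180.0, 0.0, 136.3]
force: [0.3, 1.0, 3.1]
opening: 0.0005
gripper_force: 1.4
clock: 10.55
tool_pos: [0.6166, 0.0192, 0.2115]
orientation: [180.0, 0.0, 136.3]
force: [0.2, 1.5, 2.0]
opening: 0.0009
gripper_force: 1.5
```

```bash
python3 -m creep '[{"grip":1,"delta_pos":[0,0,0.01],"rotation":[0,0,0]},{"grip":1,"delta_pos":[0,0,0.02],"rotation":[0,0,0]},{"grip":1,"delta_pos":[0,0,0.03],"rotation":[0,0,0]},{"grip":1,"delta_pos":[0,0,0.03],"rotation":[0,0,0]}]'
python3 -m creep '[{"grip":1,"delta_pos":[0,0,0.01],"rotation":[0,0,0]},{"grip":1,"delta_pos":[0,0,0.02],"rotation":[0,0,0]},{"grip":1,"delta_pos":[0,0,0.03],"rotation":[0,0,0]},{"grip":1,"delta_pos":[0,0,0.03],"rotation":[0,0,0]}]'
python3 -m creep '[{"grip":1,"delta_pos":[0,0,0.01],"rotation":[0,0,0]},{"grip":1,"delta_pos":[0,0,0.02],"rotation":[0,0,0]},{"grip":1,"delta_pos":[0,0,0.03],"rotation":[0,0,0]},{"grip":1,"delta_pos":[0,0,0.03],"rotation":[0,0,0]}]'
```

```text
clock: 10.95
tool_pos: [0.6167, 0.0192, 0.2089]
orientation: [180.0, 0.0, 136.3]
force: [0.4, 0.4, 6.1]
opening: 0.0005
gripper_force: 3.1
clock: 11.35
tool_pos: [0.6167, 0.0191, 0.2064]
orientation: [180.0, 0.0, 136.3]
force: [-0.8, 1.6, 8.5]
opening: 0.0004
gripper_force: 4.3
clock: 11.75
tool_pos: [0.6167, 0.0191, 0.2038]
orientation: [179.9, 0.1, 136.3]
force: [-1.7, 1.9, 11.4]
opening: 0.0004
gripper_force: 5.6
```

```bash
python3 -m creep '[{"grip":1,"delta_pos":[0,0,0.01],"rotation":[0,0,0]},{"grip":1,"delta_pos":[0,0,0.02],"rotation":[0,0,0]},{"grip":1,"delta_pos":[0,0,0.02],"rotation":[0,0,0]},{"grip":1,"delta_pos":[0,0,0.02],"rotation":[0,0,0]},{"grip":1,"delta_pos":[0,0,0.02],"rotation":[0,0,0]}]'
python3 - <<'E'
from h import *
import cv2
s=C["scene"]["color"][170:295,290:495,::-1]
cv2.imwrite("pics/s5.png",cv2.resize(s,None,fx=3.9,fy=3.9,interpolation=cv2.INTER_CUBIC))
E
```

```text
clock: 12.25
tool_pos: [0.6167, 0.0192, 0.2022]
orientation: [179.9, 0.1, 136.3]
force: [-3.6, 1.5, 13.1]
opening: 0.0007
gripper_force: 6.4
```

View pics/s5.png

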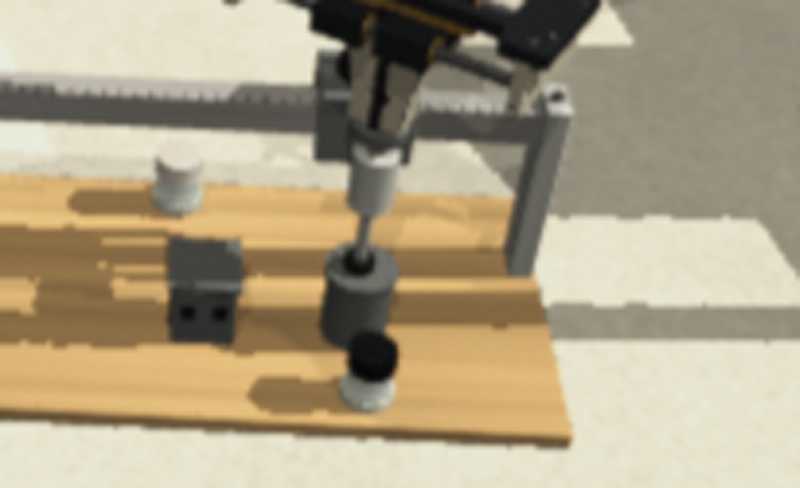

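The cap is pressed down by the closed fingertips, with the foot at (360,264) resting on the middle of the lid. The 13 N reading matches about 15 mm of travel, so I'm handing the job in.

```bash
python3 -c "from plant import ctrl;print(ctrl.close_job())"
```

```text
the job is handed in; nothing more can be done
None
```

I handed the job in at about 12 s of the 53 s: the carriage is clamped with the foot within about 2 mm of the tank's axis, and the arm is holding the cap about 15 mm down with 13 N. No verdict came back.

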